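# Hold the dough sheeter's release bar down through its guard

### The arm

A 6-joint arm with a two-finger parallel gripper is mounted at the origin on the work surface. World frame = base frame: x ahead of the robot, y to its left, z up, the work surface at z = 0. Lengths are in m, angles in degrees, forces in N, time in s.
With the tool pointing down it reaches from about 0.375 to 0.9 m from the base axis. Payload 3.1 kg.
Tool frame: the origin (TCP) lies midway between the tips of the shut fingers; the grasp point (between the pads) lies 19 mm behind it; z points along the fingers, y is the line along which they close (so a half turn about z gives the same grasp; the last joint's range is limited). The gripper opens to 87 mm and grips with 3 to 60 N. Pads are 19 mm wide; open, the fingers measure 117 mm over their backs; the gripper's body (75 mm by 190 mm) begins 51 mm behind the grasp point.
Start: joints at [-10.227, 30.224, 82.088, -0, 67.689, -10.227], TCP at [0.625, 0, 0.223] pointing down, gripper open.
Joint ranges: [-176.69, 176.69], [-43.24, 126.21], [12.49, 139.97], [-82, 262], [0, 151.66], [-163.58, 163.58]. Speed limits (degrees/s): [159.86, 159.86, 180, 180, 180, 180].

### API

Orientations are given as a 3x3 rotation matrix whose columns are the frame's x, y, z axes.
In Python, from rig import bot, vision, workorder gives the robot as it stands (bot), with the cameras (vision) and the job (workorder).
- The arm moves only by the tool steer_hand, called after "Emit:" as name(argument=value, ...) on one line, values as JSON. Schema: {"type":"object","properties":{"deltas":{"type":"array","items":{"type":"object","properties":{"tx":{"type":"number"},"ty":{"type":"number"},"tz":{"type":"number"},"ax":{"type":"number"},"ay":{"type":"number"},"az":{"type":"number"},"jaw":{"type":"number"}},"additionalProperties":false,"required":["jaw"]},"minItems":1,"maxItems":20},"only":{"type":"string"},"quiet":{"type":"boolean"},"lines":{"type":"string"}},"required":["deltas"],"additionalProperties":false}. deltas is a list of rows, 1 to 20 of them, each an object with the fields tx, ty, tz (the shift in m), ax, ay, az (a rotation vector in degrees), jaw (the opening from 0.0 (shut) to 1.0 (fully open)); a field left out counts as zero (the opening has to be given); each row is the pose to reach, as a shift and turn from the pose commanded when the call began, along the tool's axes at that moment; what a row does not reach only later rows make up. A row lasts 1/10 s, in which the tool goes at most 0.05 m and 8.59 degrees, less where a joint would pass 70% of its speed; a pose out of reach is approached as far as the arm can. The fingers move at their own pace and stop on an object; the grip force is fixed at half the most. Time passes only in rows, so rows that do not move let the fingers close. The tool returns the time, the measured TCP pose, the force, the opening and the grip force at its end. only (a regular expression) keeps the lines of the reply that match it, lines (a string "A,B") keeps lines A to B, and quiet returns only ok. Input that does not fit is refused with a message, and nothing moves.
- bot.read_state(): the state, without advancing time (a new reading comes with each control period).
- vision.capture(name): name is "scene" or "side" or "wrist"; returns a dict with "color" (420x560x3 uint8, red, green, blue), "K" (3x3 intrinsics, pixels), "view" (4x4, takes a point from world to camera coordinates); the wrist camera has in their place "mount" (4x4, takes a point from camera to tool coordinates, whose origin is the TCP and whose axes are the flange's). Camera axes: x right, y up, looking along -z (the intrinsics and any distortion apply to the point x, -y, -z); pixel columns grow to the right and rows downward; lengths in m; the calibration is good to about 2 mm. A picture is of the moment at which its call begins: read the wrist's pose just before it. There is no depth.
- workorder.hand_in(): hands the job in; it is judged then, once.
The state is a dict: "time_s": time; "joint_positions": joint angles; "qvel": joint speeds; "tau": joint torques, N m; "position": TCP position; "tcp_rot": TCP orientation; "force": force on the tool from outside, world axes, zero at the start; "moment": the same for the moment, N m; "opening": opening from 0.0 (shut) to 1.0 (fully open); "grasp_force": force on a finger pad.
Only numpy, scipy, OpenCV 4.12 (cv2) and the standard library are available. Lean on these libraries where they do the work, as an engineer would, in place of code of your own. Each camera call takes 0.05 s, during which the arm holds its last target. There are 200 camera calls.

### The job

Slide the narrow steel scraper straight up out of the slotted rack by its black handle, pass its blade down through the narrow slot in the top of the dough sheeter's guard, and press the sprung release bar beneath the slot most of the way down. Finish still gripping the scraper, upright, and holding the bar down: do not let go. Leave everything else on the bench where it is.

Things in the scene. Friction and masses are not known exactly. Their poses are not given: they have to be found in the camera images.
- scraper: Narrow bench scraper, about 0.26 kg, upright in one of the rack's slots (which one varies). Steel blade 80 mm wide (x), 4 mm thick (y), 90 mm high up to a black plastic handle 80 mm long, 16 mm thick, 22 mm high, whose middle is 101 mm above the blade's lower edge; 112 mm in all. The narrower of the two black-handled scrapers. Origin: middle of the lower blade edge; z up to the handle.
- rack: White plastic rack, fixed, 141 x 184 mm, 60 mm high, on either side of the bench (sheeter on the other). Three upright slots open at the top, 6 mm wide, 121 mm long, 72 mm apart; slot floor 8 mm above the bench, blades stand 52 mm deep. Origin: centre of its underside. x runs along the slots, y across them (slots at y = -72, 0, 72 mm).
- wide_scraper: Bystander in the rack: the same black-handled scraper but 114 mm wide, too wide for the sheeter's slot. Origin and axes as the narrow one.
- bowl_scraper: Bystander in the rack: white plastic bowl scraper with a rounded top and no handle, 100 mm wide, 101 mm high, 4 mm thick. Origin: middle of its lower edge.
- sheeter: Small bench dough sheeter, fixed: olive side plates, aluminium guard on top; 150 mm deep (x, plus infeed lip to x = -118 mm), 220 mm wide (y, plus a small crank to y = 143 mm), guard top 130 mm above the bench. Origin: centre of its underside.
- slot (a point): Centre of the slot in the sheeter's guard, level with the guard's flat top (130 mm above the bench). Slot 6 mm wide (x), 84 mm long (y), through the 6 mm guard sheet; 45 degree lips around it rise 5 mm above the guard and widen the mouth to 16 x 94 mm. Axes as the sheeter: x across the slot, y along it, z up.
- release_bar (a joint): Sprung release bar under the slot, moves straight down. 0 = up: its flat top (30 mm wide, 180 mm along the slot) is then 30 mm below the guard's top; 0.020 m = fully down. About 4.6 N to start it, 9 N at 15 mm, 10.5 N fully down; let go, it springs back and lifts the scraper. Its pale ends show in dark strips on the sheeter's sides.
- beaker: Bystander: clear plastic beaker, 52 mm across, 85 mm high, between rack and sheeter. Origin: centre of its underside.
- jar: Bystander: glass jar, 54 mm across, 85 mm high. Origin: centre of its underside.
- bowl: Bystander: small steel bowl, 120 mm across, 55 mm high. Origin: centre of its underside.
- pastry_brush: Bystander: pastry brush lying on the bench at the left.
- spatula: Bystander: black spatula lying on the bench at the right.
- oil_bottle: Bystander: amber bottle, 72 mm across, 200 mm high. Origin: centre of its underside.

How it is judged:
By the outcome, as a careful person would: the job done as asked, in the order asked, and still so for the second after the job is handed in, while the arm keeps its last pose, push and grip.
It also fails if it takes over 46 s, if anything falls off the work surface, if the arm or the gripper's body presses on something with over 40 N, if the wrist force passes 120 N, or if a joint passes its speed limit or range.

## Working session

There is one attempt and no reset: what is moved stays moved. The work goes in short steps, Python scripts to look and compute and a tool call to move; the robot and the scene stay as the last step left them, time stands still between calls to the robot, and variables do not carry over. Pictures are saved under pics/ and viewed, at most 10 in all, crops included, and the job is handed in when it is done.

```bash
ls; mkdir -p pics
```

Create h.py:
```python
import numpy as np, cv2
from rig import bot, vision, workorder
def cap(n):
    s=bot.read_state(); c=vision.capture(n)
    if n=="wrist":
        T=np.eye(4); T[:3,:3]=s["tcp_rot"]; T[:3,3]=s["position"]
        M=T@np.array(c["mount"])
    else: M=np.linalg.inv(np.array(c["view"]))
    return c["color"],np.array(c["K"]),M,c
def save(img,f): cv2.imwrite(f,img[:,:,::-1])
def ray(K,M,u,v):
    d=np.array([(u-K[0,2])/K[0,0],-(v-K[1,2])/K[1,1],-1.]); d=M[:3,:3]@d
    return M[:3,3],d/np.linalg.norm(d)
def plane(K,M,u,v,z):
    o,d=ray(K,M,u,v); return o+d*(z-o[2])/d[2]
def tri(r1,r2):
    A=sum(np.eye(3)-np.outer(d,d) for o,d in(r1,r2)); b=sum((np.eye(3)-np.outer(d,d))@o for o,d in(r1,r2))
    p=np.linalg.solve(A,b); gap=np.linalg.norm(np.cross(r1[0]-r2[0],r1[1]-0)@np.eye(3)) if 0 else abs((r1[0]-r2[0])@np.cross(r1[1],r2[1]))/np.linalg.norm(np.cross(r1[1],r2[1]))
    return p,gap
def proj(K,M,p):
    q=np.linalg.inv(M)@np.append(p,1); return K[0,0]*q[0]/-q[2]+K[0,2], K[1,1]*-q[1]/-q[2]+K[1,2]
```

Run:
```python
from h import *
s=bot.read_state(); print(s)
for n in("scene","side","wrist"):
    i,K,M,c=cap(n); save(i,f"pics/{n}0.png"); print(n,K.tolist(),M.round(3).tolist(),[k for k in c])
```

```text
pics
rig.py
{'time_s': 0.0, 'joint_positions': array([-1.02278678e+01,  3.02778375e+01,  8.21574896e+01, -8.28591968e-04,
        6.76903984e+01, -1.02257890e+01]), 'qvel': array([-0.07251349, -0.00129058,  0.03372697,  0.01852287,  0.01297993,
       -0.07982927]), 'tau': array([-5.45745443e-04, -4.40045428e+01, -1.76593530e+01,  6.32597599e-02,
        5.83207863e-02, -1.53719384e-04]), 'position': array([6.24250126e-01, 1.54380678e-04, 2.21577632e-01]), 'tcp_rot': array([[ 3.11852878e-05,  9.99997663e-01, -2.16182926e-03],
       [ 9.99999929e-01, -3.03715037e-05,  3.76464913e-04],
       [ 3.76398375e-04, -2.16184084e-03, -9.99997592e-01]]), 'force': array([-0.35577616, -0.31549177, -0.15121321]), 'moment': array([ 0.0159176 , -0.01325928,  0.00309105]), 'grasp_force': 0.0, 'opening': 0.9994108825158458}
scene [[509.46010395367796, 0.0, 279.9469354463688], [0.0, 509.46010395367796, 206.57415858613572], [0.0, 0.0, 1.0]] [[-0.98, 0.152, -0.132, 0.386], [-0.201, -0.716, 0.669, 0.95], [0.007, 0.682, 0.731, 1.142], [0.0, 0.0, 0.0, 1.0]] ['color', 'K', 'view']
side [[402.5672343351532, 0.0, 279.81652502534376], [0.0, 402.5672343351532, 216.37866738371318], [0.0, 0.0, 1.0]] [[-0.999, -0.047, 0.021, 0.591], [0.049, -0.729, 0.683, 0.744], [-0.016, 0.683, 0.73, 0.892], [0.0, 0.0, 0.0, 1.0]] ['color', 'K', 'view']
wrist [[319.49747727029256, 0.0, 278.8824353414751], [0.0, 319.49747727029256, 208.20882478471898], [0.0, 0.0, 1.0]] [[1.0, -0.001, 0.001, 0.623], [0.001, 0.961, 0.278, 0.077], [-0.001, -0.278, 0.961, 0.384], [0.0, 0.0, 0.0, 1.0]] ['color', 'K', 'mount']
```

Run:
```python
import cv2,numpy as np
a=[cv2.imread(f"pics/{n}0.png") for n in("scene","side")]
cv2.imwrite("pics/w0.png",cv2.resize(cv2.imread("pics/wrist0.png"),None,fx=1.4,fy=1.4))
```

```text
(no output)
```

View pics/scene0.png

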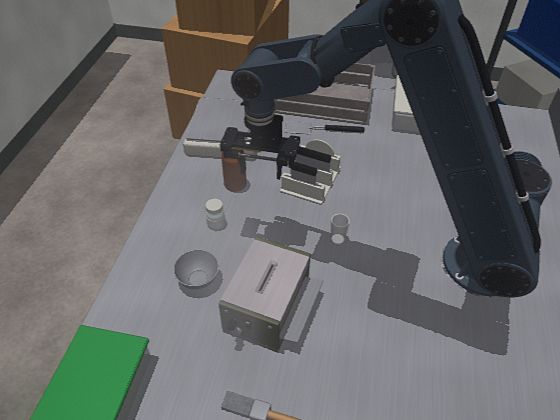

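View pics/side0.png

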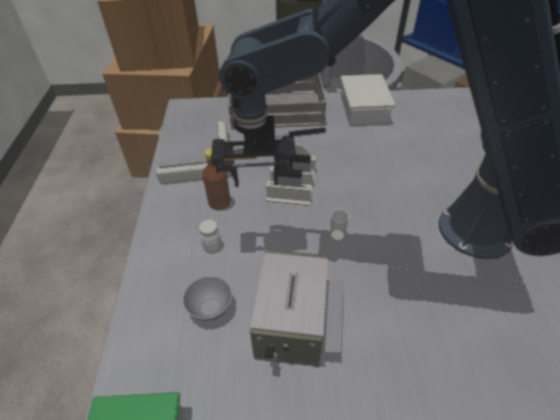

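View pics/wrist0.png

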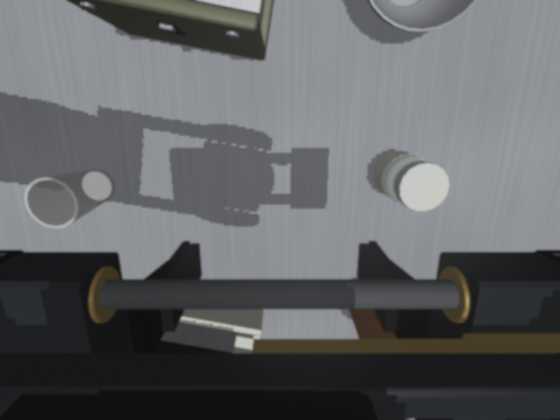

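The scene view shows the sheeter (slot near 267,277), the rack behind the fingers (305,175), the beaker (340,225), the jar (215,213), the bowl (196,270) and the bottle (233,170). In the side view the slot is near (292,290). The wrist view only clips the rack at the bottom edge, so I'll get rough positions first.

Run:
```python
from h import *
S=cap("scene");D=cap("side")
for n,a,b,z in(("slot",(267,277),(292,290),.135),("bottle",(235,188),(217,205),0),("beaker",(339,240),(338,236),0),("jar",(216,227),(211,248),0),("rackcornerNear",(325,200),(311,200),.06),("sheeter TL",(258,238),(263,252),.13)):
    r=ray(S[1],S[2],*a),ray(D[1],D[2],*b); print(n,tri(*r),plane(S[1],S[2],*a,z),plane(D[1],D[2],*b,z))
```

```text
slot (array([0.55314168, 0.25627778, 0.1300036 ]), np.float64(0.0012158797186016706)) [0.55236504 0.26042307 0.135     ] [0.55327651 0.25877002 0.135     ]
bottle (array([ 0.76871077, -0.20603221, -0.05878182]), np.float64(0.007408845350179862)) [ 0.74836189 -0.14474361  0.        ] [ 7.59045016e-01 -1.52051876e-01 -1.11022302e-16]
beaker (array([ 0.39918464, -0.00894346, -0.00860246]), np.float64(0.000779459246138827)) [ 0.39908067 -0.00127494  0.        ] [ 4.00974153e-01 -2.25142756e-03 -1.11022302e-16]
jar (array([ 0.77261803, -0.00599313, -0.034517  ]), np.float64(0.003945797367447375)) [0.76086506 0.02450165 0.        ] [0.76612879 0.0195131  0.        ]
rackcornerNear (array([ 0.4623226 , -0.16273618, -0.00951374]), np.float64(0.0026825086650787665)) [ 0.45749765 -0.09386982  0.06      ] [ 0.47233873 -0.09452727  0.06      ]
sheeter TL (array([0.61712652, 0.08865182, 0.05972351]), np.float64(0.0020191409728300964)) [0.60223463 0.14334083 0.13      ] [0.61497427 0.14519146 0.13      ]
```

Emit:
steer_hand(deltas=[{"tx": -0.17,"ty": -0.18,"tz": -0.08,"az": 90,"jaw": 0.5},{"tx": -0.17,"ty": -0.18,"tz": -0.08,"az": 90,"jaw": 0.5},{"tx": -0.17,"ty": -0.18,"tz": -0.08,"az": 90,"jaw": 0.5},{"tx": -0.17,"ty": -0.18,"tz": -0.08,"az": 90,"jaw": 0.5},{"tx": -0.17,"ty": -0.18,"tz": -0.08,"az": 90,"jaw": 0.5},{"tx": -0.17,"ty": -0.18,"tz": -0.08,"az": 90,"jaw": 0.5},{"tx": -0.17,"ty": -0.18,"tz": -0.08,"az": 90,"jaw": 0.5},{"tx": -0.17,"ty": -0.18,"tz": -0.08,"az": 90,"jaw": 0.5},{"tx": -0.17,"ty": -0.18,"tz": -0.08,"az": 90,"jaw": 0.5},{"tx": -0.17,"ty": -0.18,"tz": -0.08,"az": 90,"jaw": 0.5},{"tx": -0.17,"ty": -0.18,"tz": -0.08,"az": 90,"jaw": 0.5},{"tx": -0.17,"ty": -0.18,"tz": -0.08,"az": 90,"jaw": 0.5},{"tx": -0.17,"ty": -0.18,"tz": -0.08,"az": 90,"jaw": 0.5},{"tx": -0.17,"ty": -0.18,"tz": -0.08,"az": 90,"jaw": 0.5}])

```text
time_s: 1.65
position: [0.4449, -0.1699, 0.3025]
tcp_rot: [[1.0, 0.001, -0.0], [0.001, -1.0, 0.0], [-0.0, -0.0, -1.0]]
force: [0.6, 0.8, 0.0]
opening: 0.503
grasp_force: 0.0
```

Run:
```python
from h import *
s=bot.read_state();print(s["joint_positions"].round(1),s["position"],s["force"])
i,K,M,c=cap("wrist"); save(i,"pics/wrist1.png"); np.savez("w1.npz",i=i,K=K,M=M)
```

```text
[-34.4  13.   96.6  -0.   70.4  55.6] [ 0.44492457 -0.16993265  0.30253488] [0.63262195 0.83726922 0.00090644]
```

View pics/wrist1.png

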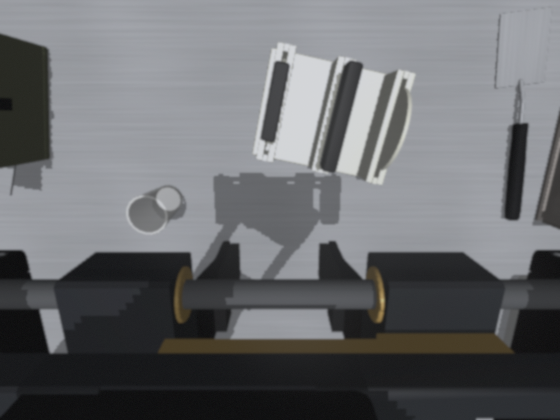

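The wrist view shows the narrow scraper's handle in the left (+y) slot at (275,102), tilted about 10° in the image. The wide scraper is in the middle at (342,117), and the white bowl scraper is at right (397,130). I'll measure it now, then take a second wrist view.

Add to h.py:
```python
def handle(i,roi,thr=60,lim=1500):
    u0,v0,u1,v1=roi; g=i.max(2).astype(np.uint8); m=np.zeros_like(g); m[v0:v1,u0:u1]=(g[v0:v1,u0:u1]<thr)*255
    n,l,st,ce=cv2.connectedComponentsWithStats(m); out=[]
    for k in range(1,n):
        if st[k,4]>200:
            cs,_=cv2.findContours((l==k).astype(np.uint8),cv2.RETR_EXTERNAL,cv2.CHAIN_APPROX_NONE)
            r=cv2.minAreaRect(cs[0]); b=cv2.boxPoints(r); e=[np.linalg.norm(b[1]-b[0]),np.linalg.norm(b[2]-b[1])]
            ends=((b[0]+b[1])/2,(b[2]+b[3])/2) if e[0]<e[1] else ((b[1]+b[2])/2,(b[3]+b[0])/2)
            out.append((sorted(map(tuple,ends),key=lambda p:p[1]),r,st[k,4]))
    return out
```

Run:
```python
from h import *
d=np.load("w1.npz");K,M=d["K"],d["M"]
for e,r,a in handle(d["i"],(240,30,420,190)):
    p=[plane(K,M,*q,.12) for q in e]; print(a,r,e); print(p,np.mean(p,0),np.linalg.norm(p[0]-p[1]),np.degrees(np.arctan2(*(p[0]-p[1])[[1,0]])))
# view from the second place
```

```text
310 ((334.41094970703125, 115.23353576660156), (3.472043991088867, 105.9903793334961), 13.749048233032227) [(np.float32(347.00632), np.float32(63.756866)), (np.float32(321.81558), np.float32(166.7102))]
[array([ 0.56963571, -0.23657337,  0.12      ]), array([ 0.46710816, -0.21558799,  0.12      ])] [ 0.51837193 -0.22608068  0.12      ] 0.10465316875606143 -11.567550590247597
```

Emit:
steer_hand(deltas=[{"tx": 0.03,"ty": 0.02,"tz": 0.03,"jaw": 0.5},{"tx": 0.06,"ty": -0.05,"tz": 0.05,"jaw": 0.5},{"tx": 0.06,"ty": -0.05,"tz": 0.05,"jaw": 0.5},{"tx": 0.06,"ty": -0.05,"tz": 0.05,"jaw": 0.5}])

```text
time_s: 2.1
position: [0.5049, -0.117, 0.251]
tcp_rot: [[1.0, 0.004, -0.003], [0.004, -1.0, 0.003], [-0.003, -0.003, -1.0]]
force: [-0.6, 0.7, 0.8]
opening: 0.498
grasp_force: 0.0
```

Run:
```python
from h import *
s=bot.read_state();print(s["position"],s["qvel"].round(2))
i,K,M,c=cap("wrist"); save(i,"pics/wrist2.png"); np.savez("w2.npz",i=i,K=K,M=M)
d=np.load("w1.npz")
for e,r,a in handle(i,(0,0,400,235)):
    p=[plane(K,M,*q,.12) for q in e]; print(a,r,e); print(p,np.mean(p,0),np.linalg.norm(p[0]-p[1]),np.degrees(np.arctan2(*(p[0]-p[1])[[1,0]])))
```

```text
[ 0.5048895  -0.11701921  0.25097566] [-2.75 -1.36 -0.92 -2.82  0.09 -1.94]
9346 ((35.5, 159.0), (150.0, 71.0), 90.0) [(np.float32(35.5), np.float32(84.0)), (np.float32(35.5), np.float32(234.0))]
[array([0.60469219, 0.09345811, 0.12      ]), array([0.46713172, 0.12221092, 0.12      ])] [0.53591196 0.10783452 0.12      ] 0.1405332916008688 -11.805958157973894
590 ((329.38238525390625, 166.47059631347656), (16.97749137878418, 82.21957397460938), 14.03624439239502) [(np.float32(339.35297), np.float32(126.58824)), (np.float32(319.4118), np.float32(206.35295))]
[array([ 0.57054886, -0.16929418,  0.12      ]), array([ 0.49685214, -0.15458136,  0.12      ])] [ 0.5337005  -0.16193777  0.12      ] 0.07515100561892256 -11.29010113509333
1009 ((396.14593505859375, 196.7331085205078), (20.282699584960938, 81.36943054199219), 17.35402488708496) [(np.float32(408.28116), np.float32(157.90036)), (np.float32(384.0107), np.float32(235.56586))]
[array([ 0.54321063, -0.23366191,  0.12      ]), array([ 0.46751253, -0.218909  ,  0.12      ])] [ 0.50536158 -0.22628546  0.12      ] 0.0771223078400845 -11.028211039744555
```

View pics/wrist2.png

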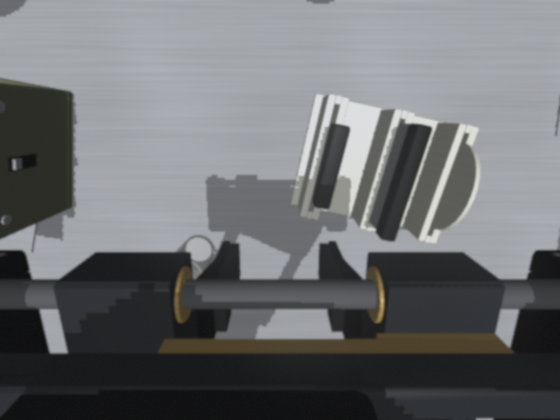

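The second wrist view shows the narrow handle spanning (340,125) to (322,207), the wide one from (418,125) to (388,238), and the sheeter's side with the bar's pale end at (16,163).

Run:
```python
from h import *
w=[np.load(f"w{k}.npz") for k in(1,2)]
R=[]
for d,roi,row in((w[0],(255,40,300,160),102),(w[1],(310,110,355,212),165)):
    print(d["i"].max(2)[row,roi[0]:roi[2]])
    for thr in(50,75):
        for e,r,a in handle(d["i"],roi,thr): print(thr,a,np.round(r[0],1),np.round(r[1],1),round(r[2],1),np.round(e,1).tolist())
    R.append(e)
for k in(0,1): print(tri(ray(w[0]["K"],w[0]["M"],*R[0][k]),ray(w[1]["K"],w[1]["M"],*R[1][k])))
```

```text
[160 160 160 161 160 161 171 192 209 213 201 166 118  80  71  72  73  73
  73  74  74  73  73  74  71  68  81 124 167 189 201 212 215 216 215 216
 216 216 216 216 215 216 216 216 216]
75 924 [274.7 101.4] [12.5 78.8] 10.5 [[281.8999938964844, 62.599998474121094], [267.5, 140.10000610351562]]
[107 140 186 214 214 192 167 150 134 108  79  59  52  52  55  61  66  70
  72  72  71  70  69  69  67  65  65  63  63  80 130 184 214 220 221 221
 221 221 221 221 221 221 221 221 221]
50 222 [322.2 194.7] [15.3 22.6] 14.0 [[324.8999938964844, 183.6999969482422], [319.5, 205.60000610351562]]
75 1390 [329.4 166.1] [18.2 83.9] 14.0 [[339.5, 125.4000015258789], [319.20001220703125, 206.8000030517578]]
(array([ 0.57166933, -0.17164092,  0.10982918]), np.float64(0.0011172018031778124))
(array([ 0.49407655, -0.15620659,  0.11026176]), np.float64(0.0014499456888846362))
```

Emit:
steer_hand(deltas=[{"tx": 0.028,"ty": 0.047,"tz": 0.03,"az": 6,"jaw": 0.5},{"tx": 0.028,"ty": 0.047,"tz": 0.07,"az": 11.2,"jaw": 0.5},{"tx": 0.028,"ty": 0.047,"tz": 0.10,"az": 11.2,"jaw": 0.5},{"tx": 0.028,"ty": 0.047,"tz": 0.10,"az": 11.2,"jaw": 0.5},{"tx": 0.028,"ty": 0.047,"tz": 0.10,"az": 11.2,"jaw": 0.5},{"tx": 0.028,"ty": 0.047,"tz": 0.10,"az": 11.2,"jaw": 0.5}])

```text
time_s: 2.75
position: [0.5342, -0.1679, 0.1547]
tcp_rot: [[0.981, -0.194, 0.004], [-0.194, -0.981, -0.002], [0.004, 0.001, -1.0]]
force: [1.1, 1.2, 0.3]
opening: 0.498
grasp_force: 0.0
```

Run:
```python
from h import *
s=bot.read_state();R=s["tcp_rot"];print(s["position"],s["force"].round(1)); print(R.T@(np.array([.533,-.164,.0905])-s["position"]),np.degrees(np.arctan2(R[1,0],R[0,0])))
```

```text
[ 0.53415113 -0.16793579  0.15466438] [1.1 1.2 0.3]
[-0.00214494 -0.00372588  0.06415139] -11.19738668938564
```

Emit:
steer_hand(deltas=[{"tx": -0.002,"ty": -0.004,"tz": 0.02,"jaw": 0.5},{"tx": -0.002,"ty": -0.004,"tz": 0.04,"jaw": 0.5},{"tx": -0.002,"ty": -0.004,"tz": 0.055,"jaw": 0.5},{"tx": -0.002,"ty": -0.004,"tz": 0.064,"jaw": 0.5},{"tx": -0.002,"ty": -0.004,"tz": 0.064,"jaw": 0.5},{"tx": -0.002,"ty": -0.004,"tz": 0.064,"jaw": 0.5}])

```text
time_s: 3.35
position: [0.5327, -0.163, 0.0898]
tcp_rot: [[0.981, -0.194, 0.002], [-0.194, -0.981, -0.001], [0.002, 0.001, -1.0]]
force: [0.3, -0.0, -0.9]
opening: 0.502
grasp_force: 0.0
```

Run:
```python
from h import *
s=bot.read_state();R=s["tcp_rot"];print(s["position"],s["force"].round(1)); print(R.T@(np.array([.533,-.164,.0905])-s["position"]))
```

```text
[ 0.53265445 -0.16303777  0.08976305] [ 0.3 -0.  -0.9]
[ 0.00052732  0.00087745 -0.00073512]
```

Close and read forces.

Emit:
steer_hand(deltas=[{"ty": 0.001,"jaw": 0.3},{"ty": 0.001,"jaw": 0.1},{"ty": 0.001,"jaw": 0},{"ty": 0.001,"jaw": 0},{"ty": 0.001,"jaw": 0},{"ty": 0.001,"jaw": 0},{"ty": 0.001,"jaw": 0},{"ty": 0.001,"jaw": 0}])

```text
time_s: 4.15
position: [0.5317, -0.1637, 0.0887]
tcp_rot: [[0.981, -0.194, 0.0], [-0.194, -0.981, -0.0], [0.0, 0.0, -1.0]]
force: [-0.4, -0.3, 2.3]
opening: 0.181
grasp_force: 30.0
```

Run:
```python
from h import *
s=bot.read_state();print(s["position"],s["force"].round(1),s["moment"].round(2),s["opening"]*87)
```

```text
[ 0.53169405 -0.16374843  0.0887386 ] [-0.4 -0.3  2.3] [0.   0.17 0.01] 15.763001384435222
```

Emit:
steer_hand(deltas=[{"tz": -0.01,"jaw": 0},{"tz": -0.025,"jaw": 0},{"tz": -0.045,"jaw": 0},{"tz": -0.065,"jaw": 0},{"tz": -0.085,"jaw": 0},{"tz": -0.11,"jaw": 0},{"tz": -0.14,"jaw": 0},{"tz": -0.17,"jaw": 0},{"tz": -0.19,"jaw": 0},{"tz": -0.19,"jaw": 0},{"tz": -0.19,"jaw": 0}])

```text
time_s: 5.25
position: [0.5309, -0.1632, 0.278]
tcp_rot: [[0.981, -0.194, -0.001], [-0.194, -0.981, 0.001], [-0.001, -0.0, -1.0]]
force: [-0.6, 0.2, -3.0]
opening: 0.178
grasp_force: 30.0
```

Run:
```python
from h import *
s=bot.read_state();print(s["position"],s["force"].round(1),s["moment"].round(2),s["opening"]*87, s["joint_positions"].round(0))
i,K,M,c=cap("scene"); np.savez("s3.npz",i=i,K=K,M=M); a=cv2.resize(i[130:350,190:400],None,fx=2.6,fy=2.6)
i,K,M,c=cap("side"); np.savez("d3.npz",i=i,K=K,M=M); save(a,"pics/sc3.png")
b=cv2.resize(i[150:370,170:380],None,fx=2.6,fy=2.6); save(b,"pics/sd3.png")
```

```text
[ 0.53087372 -0.16317483  0.27804289] [-0.6  0.2 -3. ] [0.03 0.2  0.07] 15.484220393851134 [-29.  21.  88.   0.  71.  73.]
```

View pics/sc3.png

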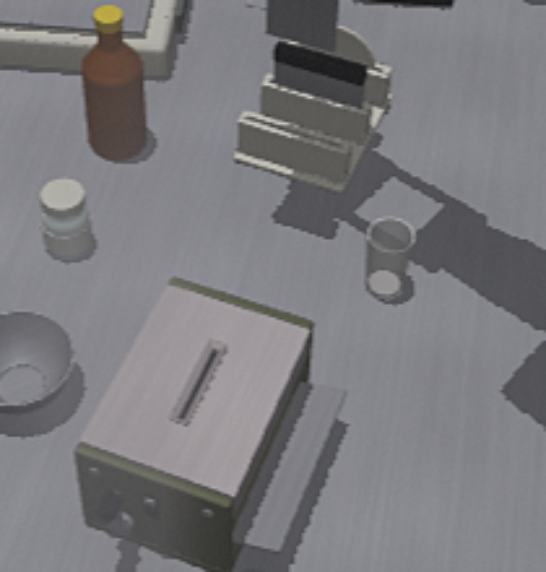

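The scraper is out of the rack and hanging upright at the top, with the wide scraper and the bowl scraper still in the rack. In this crop the slot runs from (218,345) to (180,420). I'll compute its rough pose to set the view position.

Run:
```python
from h import *
d=np.load("s3.npz"); f=lambda u,v:(190+u/2.6,130+v/2.6)
a=plane(d["K"],d["M"],*f(217,345),.134);b=plane(d["K"],d["M"],*f(181,420),.134);print(a,b,(a+b)/2,np.degrees(np.arctan2(*(b-a)[[1,0]])))
c=[plane(d["K"],d["M"],*f(*q),.13) for q in((172,283),(311,324),(230,495),(80,448))];print(np.round(c,3),np.mean(c,0))
for p,q in((0,3),(1,2)):print(np.degrees(np.arctan2(*(c[q]-c[p])[[1,0]])))
s=bot.read_state();R=s["tcp_rot"]
y=np.radians(75);print(R.T@(np.array([.53,.13,.29])-s["position"]))
```

```text
[0.54627867 0.21497083 0.134     ] [0.56046609 0.30353509 0.134     ] [0.55337238 0.25925296 0.134     ] 80.89891314386446
[[0.606 0.147 0.13 ]
 [0.464 0.169 0.13 ]
 [0.502 0.367 0.13 ]
 [0.642 0.348 0.13 ]] [0.55361425 0.25778225 0.13      ]
79.83819782551844
79.005658587765
[-0.05724776 -0.28729301 -0.01267136]
```

Emit:
steer_hand(deltas=[{"tx": -0.055,"ty": -0.305,"tz": -0.013,"az": -91,"jaw": 0},{"tx": -0.055,"ty": -0.305,"tz": -0.013,"az": -91,"jaw": 0},{"tx": -0.055,"ty": -0.305,"tz": -0.013,"az": -91,"jaw": 0},{"tx": -0.055,"ty": -0.305,"tz": -0.013,"az": -91,"jaw": 0},{"tx": -0.055,"ty": -0.305,"tz": -0.013,"az": -91,"jaw": 0},{"tx": -0.055,"ty": -0.305,"tz": -0.013,"az": -91,"jaw": 0},{"tx": -0.055,"ty": -0.305,"tz": -0.013,"az": -91,"jaw": 0},{"tx": -0.055,"ty": -0.305,"tz": -0.013,"az": -91,"jaw": 0},{"tx": -0.055,"ty": -0.305,"tz": -0.013,"az": -91,"jaw": 0},{"tx": -0.055,"ty": -0.305,"tz": -0.013,"az": -91,"jaw": 0},{"tx": -0.055,"ty": -0.305,"tz": -0.013,"az": -91,"jaw": 0},{"tx": -0.055,"ty": -0.305,"tz": -0.013,"az": -91,"jaw": 0},{"tx": -0.055,"ty": -0.305,"tz": -0.013,"az": -91,"jaw": 0},{"tx": -0.055,"ty": -0.305,"tz": -0.013,"az": -91,"jaw": 0},{"tx": -0.055,"ty": -0.305,"tz": -0.013,"az": -91,"jaw": 0},{"tx": -0.055,"ty": -0.305,"tz": -0.013,"az": -91,"jaw": 0}])

```text
time_s: 6.95
position: [0.5369, 0.1462, 0.2915]
tcp_rot: [[0.178, 0.984, -0.0], [0.984, -0.178, 0.0], [0.0, -0.0, -1.0]]
force: [-0.6, 0.8, -2.1]
opening: 0.181
grasp_force: 30.0
```

Run:
```python
from h import *
s=bot.read_state();print(s["position"],s["force"].round(1),s["joint_positions"].round(0),s["qvel"].round(1))
i,K,M,c=cap("wrist"); np.savez("w4.npz",i=i,K=K,M=M); save(i,"pics/wrist4.png")
```

```text
[0.53686944 0.14619725 0.2914588 ] [-0.6  0.8 -2.1] [ 4. 21. 87.  0. 72. 14.] [ 0.  -0.2 -0.1 -0.   0.  -0.2]
```

View pics/wrist4.png

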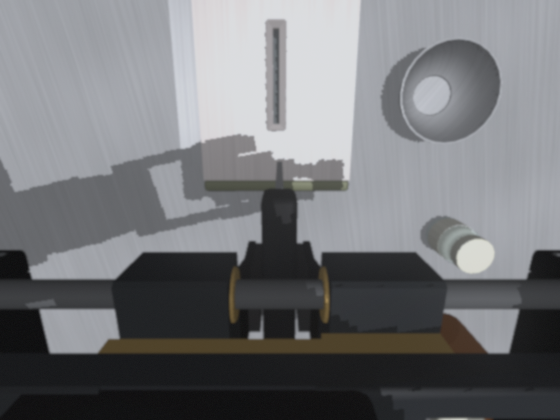

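The wrist view shows the slot at (276,30)–(276,124) inside lips spanning 265–286 by 20–130. The held scraper is edge-on below it, with its handle end at (280,192) and blade tip near (281,165).

Add to h.py:
```python
def slot(i,K,M,roi,zl=.135,zs=.130,dark=70,lip=185):
    u0,v0,u1,v1=roi; g=i[v0:v1,u0:u1].mean(2); out=[]
    for lo,z in((lip,zl),(dark,zs)):
        m=(g<lo).astype(np.uint8); n,l,st,ce=cv2.connectedComponentsWithStats(m)
        k=1+np.argmax(st[1:,4]); cs,_=cv2.findContours((l==k).astype(np.uint8),cv2.RETR_EXTERNAL,cv2.CHAIN_APPROX_NONE)
        c=cs[0][:,0].astype(float)+[u0,v0]; p=np.array([plane(K,M,*q,z)[:2] for q in c],np.float32)
        (cx,cy),(w,h),a=cv2.minAreaRect(p*1000); a=a if h<w else a+90
        out.append((np.array([cx,cy]).round(1),round(w,1),round(h,1),round(a%180,2),st[k,4],c.min(0),c.max(0)))
    return out
```

Run:
```python
from h import *
d=np.load("w4.npz");i,K,M=d["i"],d["K"],d["M"]
print(i.mean(2)[75,258:295].round().astype(int),i.mean(2)[12:40,276].round().astype(int),i.mean(2)[115:138,276].round().astype(int))
for o in slot(i,K,M,(255,5,298,145),dark=110):print(o)
print(i.mean(2)[155:190:4,270:292].round().astype(int))
Mt=np.linalg.inv(np.block([[bot.read_state()["tcp_rot"],bot.read_state()["position"][:,None]],[np.zeros(3),1]]))@M
for z in(.0815,):
  o,dd=ray(K,Mt,281,163);print(o+dd*(z-o[2])/dd[2])
```

```text
[220 220 220 220 221 219 213 188 166 160 161 162 161 158 150 135 123 114
 102  92 104 132 153 159 159 159 161 174 199 216 220 220 220 220 220 220
 220] [220 221 221 220 220 218 207 183 164 155 152 152 152 152 148 136 115  93
  84  83  82  82  84  83  84  86  92  98] [ 92  89  93  98 100 100 102 109 128 150 164 168 167 165 163 172 195 214
 219 219 220 220 220]
(array([551.9, 256.1]), 96.5, 19.1, 79.47, np.int32(2215), array([265.,  19.]), array([286., 131.]))
(array([552.3, 256.8]), 81.4, 4.5, 79.76, np.int32(341), array([273.,  29.]), array([278., 122.]))
[[142 168 197 214 218 219 219 219 219 219 219 219 219 219 219 219 219 218
  218 219 219 219]
 [131 131 134 147 171 186 186 174 161 156 155 156 154 157 173 187 191 185
  172 162 158 157]
 [130 129 129 130 131 127 116  99  89  85  87  96 113 126 130 132 131 129
  130 131 131 130]
 [130 130 129 129 128 123 110  94  85  83  84  91 107 121 129 130 130 129
  129 130 130 129]
 [129 128 128 128 127 121 106  89  82  81  82  89 104 119 127 130 129 129
  129 129 129 129]
 [128 129 128 127 125 116  99  86  82  80  81  86 100 116 126 129 128 127
  127 129 128 128]
 [118 118 117 118 114 105  92  83  80  79  80  83  92 106 116 119 119 117
  119 119 118 120]
 [ 79  80  79  79  80  79  80  79  78  79  79  79  80  81  81  80  81  80
   80  80  82  93]
 [ 71  70  70  71  71  73  74  75  75  75  77  78  79  76  73  73  71  70
   72  72  74  77]]
[0.0422306  0.00024815 0.0815    ]
```

Emit:
steer_hand(deltas=[{"tx": 0.04,"ty": -0.002,"tz": 0.01,"jaw": 0},{"tx": 0.08,"ty": -0.004,"tz": 0.025,"jaw": 0},{"tx": 0.11,"ty": -0.0045,"tz": 0.045,"jaw": 0},{"tx": 0.11,"ty": -0.0045,"tz": 0.058,"jaw": 0},{"tx": 0.11,"ty": -0.0045,"tz": 0.058,"jaw": 0},{"tx": 0.11,"ty": -0.0045,"tz": 0.058,"jaw": 0},{"tx": 0.11,"ty": -0.0045,"tz": 0.058,"jaw": 0}])

```text
time_s: 7.7
position: [0.5527, 0.2544, 0.2346]
tcp_rot: [[0.178, 0.984, 0.002], [0.984, -0.178, 0.0], [0.001, 0.002, -1.0]]
force: [0.9, 0.4, -1.9]
opening: 0.178
grasp_force: 30.0
```

Run:
```python
from h import *
s=bot.read_state();print(s["position"],s["force"].round(1),s["moment"].round(2))
i,K,M,c=cap("wrist"); np.savez("w5.npz",i=i,K=K,M=M); save(np.vstack([cv2.resize(i[80:240,200:360],None,fx=3.7,fy=3.7)]),"pics/wrist5.png")
```

```text
[0.55267575 0.25441377 0.23464248] [ 0.9  0.4 -1.9] [-0.    0.07 -0.02]
```

View pics/wrist5.png

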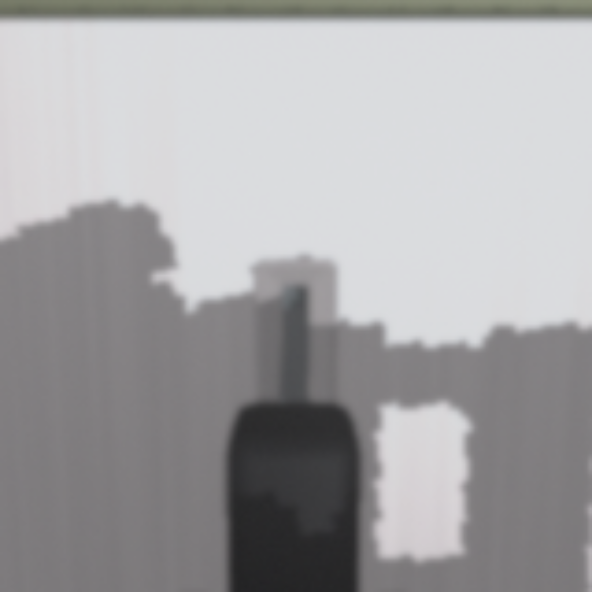

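The blade's lower edge end is at crop (295,287), centred between the lips (252–337, centre 294.5), with the lip's far end at row 258. The fit across the slot looks right, so next I check along the slot and the height.

Run:
```python
from h import *
a=np.load("w4.npz");b=np.load("w5.npz")
print("lip end tri",tri(ray(a["K"],a["M"],275.5,19),ray(b["K"],b["M"],279.7,149.7)))
s=bot.read_state();R,p=s["tcp_rot"],s["position"]
for n,uv,z in(("blade end",(279.7,157.6),p[2]-.0815),("lip end",(279.6,149.7),.135)):
    q=plane(b["K"],b["M"],*uv,z);print(n,q,R.T@(q-p))
```

```text
lip end tri (array([0.56102141, 0.30396996, 0.13307861]), np.float64(0.00028107220049403717))
blade end [0.56037217 0.30014725 0.15330296] [ 0.04627928 -0.00080229  0.08153069]
lip end [0.5611056  0.30415681 0.135     ] [ 0.05034265 -0.00083339  0.09983644]
```

Run:
```python
from h import *
b=np.load("w5.npz");s=bot.read_state();R,p=s["tcp_rot"],s["position"]
g=b["i"].mean(2)
print([(v,int(g[v,279])) for v in range(148,200,1)])
for v in(186,188,190):
  for zt in(-.008,-.03):
    q=plane(b["K"],b["M"],279.7,v,p[2]-zt);print(v,zt,(R.T@(q-p)).round(4))
```

```text
[(148, 213), (149, 195), (150, 173), (151, 160), (152, 153), (153, 151), (154, 150), (155, 147), (156, 137), (157, 120), (158, 108), (159, 104), (160, 98), (161, 89), (162, 84), (163, 83), (164, 83), (165, 84), (166, 84), (167, 83), (168, 83), (169, 83), (170, 83), (171, 82), (172, 82), (173, 82), (174, 81), (175, 81), (176, 81), (177, 81), (178, 81), (179, 81), (180, 80), (181, 80), (182, 80), (183, 79), (184, 79), (185, 79), (186, 78), (187, 76), (188, 67), (189, 55), (190, 48), (191, 47), (192, 46), (193, 46), (194, 46), (195, 44), (196, 45), (197, 46), (198, 47), (199, 48)]
186 -0.008 [ 0.0436 -0.0011 -0.008 ]
186 -0.03 [ 0.0484 -0.0011 -0.03  ]
188 -0.008 [ 0.0426 -0.0011 -0.008 ]
188 -0.03 [ 0.0475 -0.0011 -0.03  ]
190 -0.008 [ 0.0416 -0.0011 -0.008 ]
190 -0.03 [ 0.0467 -0.0011 -0.03  ]
```

Emit:
steer_hand(deltas=[{"tx": -0.001,"tz": 0.01,"jaw": 0},{"tx": -0.001,"tz": 0.018,"jaw": 0},{"tx": -0.001,"tz": 0.022,"jaw": 0},{"tx": -0.001,"tz": 0.026,"jaw": 0},{"tx": -0.001,"tz": 0.03,"jaw": 0},{"tx": -0.001,"tz": 0.035,"jaw": 0},{"tx": -0.001,"tz": 0.04,"jaw": 0},{"tx": -0.001,"tz": 0.04,"jaw": 0},{"tx": -0.001,"tz": 0.04,"jaw": 0}])

```text
time_s: 8.65
position: [0.552, 0.2543, 0.1933]
tcp_rot: [[0.177, 0.984, 0.0], [0.984, -0.177, -0.0], [-0.0, 0.0, -1.0]]
force: [1.3, 0.7, -3.9]
opening: 0.18
grasp_force: 30.0
```

```bash
python3 -c "
from h import *
s=bot.read_state();print(s['position'],s['force'].round(1),s['moment'].round(2))"
```

```text
[0.55197318 0.25425854 0.19329896] [ 1.3  0.7 -3.9] [-0.14 -0.33 -0.03]
```

Emit:
steer_hand(deltas=[{"tz": 0.004,"jaw": 0},{"tz": 0.008,"jaw": 0},{"tz": 0.008,"jaw": 0},{"tz": 0.008,"jaw": 0}])

```text
time_s: 9.05
position: [0.5519, 0.2543, 0.1853]
tcp_rot: [[0.177, 0.984, 0.0], [0.984, -0.177, -0.0], [-0.0, 0.0, -1.0]]
force: [2.5, -0.3, -3.5]
opening: 0.177
grasp_force: 30.0
```

Emit:
steer_hand(deltas=[{"tz": 0.004,"jaw": 0},{"tz": 0.008,"jaw": 0},{"tz": 0.008,"jaw": 0},{"tz": 0.008,"jaw": 0}])

```text
time_s: 9.45
position: [0.5521, 0.2542, 0.1781]
tcp_rot: [[0.177, 0.984, 0.001], [0.984, -0.177, -0.0], [0.0, 0.001, -1.0]]
force: [0.8, -0.6, 1.6]
opening: 0.178
grasp_force: 30.0
```

Emit:
steer_hand(deltas=[{"tz": 0.004,"jaw": 0},{"tz": 0.008,"jaw": 0},{"tz": 0.008,"jaw": 0},{"tz": 0.008,"jaw": 0}])

```text
time_s: 9.85
position: [0.5521, 0.2542, 0.1697]
tcp_rot: [[0.177, 0.984, 0.001], [0.984, -0.177, -0.0], [-0.0, 0.001, -1.0]]
force: [1.8, -2.2, 4.3]
opening: 0.179
grasp_force: 30.0
```

Emit:
steer_hand(deltas=[{"tz": 0.003,"jaw": 0},{"tz": 0.006,"jaw": 0},{"tz": 0.006,"jaw": 0},{"tz": 0.006,"jaw": 0},{"tz": 0.006,"jaw": 0}])

```text
time_s: 10.35
position: [0.5522, 0.2541, 0.1641]
tcp_rot: [[0.177, 0.984, 0.001], [0.984, -0.177, -0.0], [-0.0, 0.001, -1.0]]
force: [-0.1, -3.5, 6.1]
opening: 0.18
grasp_force: 30.0
```

Run:
```python
from h import *
f=[]
for k in range(6): i,K,M,c=cap("scene"); f.append(bot.read_state()["force"])
s=bot.read_state();print(s['position'],np.mean(f,0).round(2),s["moment"].round(2),s["opening"])
save(np.hstack([cv2.resize(i[215:355,200:330],None,fx=3,fy=3),cv2.resize(np.load("s3.npz")["i"][215:355,200:330],None,fx=3,fy=3)]),"pics/cmp.png")
```

```text
[0.55218561 0.25416457 0.16412714] [ 0.62 -2.49  5.95] [-0.45 -0.18  0.02] 0.18088180840816914
```

View pics/cmp.png

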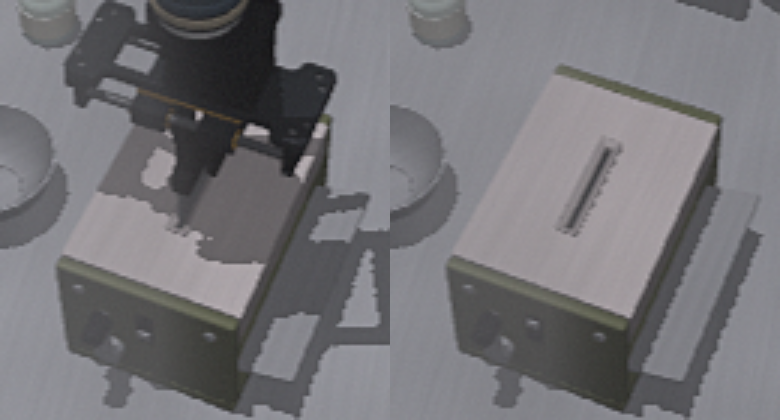

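The left half shows the blade down in the slot and the bar's pale end at about (143,332), against (143,323) for the same spot at rest in the right half. I'll quantify that shift.

Run:
```python
from h import *
a=np.load("s3.npz");c=cap("scene");g0=a["i"].mean(2);g1=c[0].mean(2)
print(g0[314:332,243:253].astype(int));print(g1[314:332,243:253].astype(int))
K,M=c[1],c[2]
# bar end: sheeter centre + 0.11 along slot dir
d=np.array([.177,.984]);p=np.array([.552,.2564])+d*.110
for z in(.100,.095,.09,.085,.08,.07):print(z,np.round(proj(K,M,[*p,z]),1))
```

```text
[[ 82  80  79  82  90  99 104 107 112 107]
 [ 82  81  81  80  82  80  84  91  97 103]
 [ 80  81  82  80  80  81  80  78  82  86]
 [ 83  83  81  82  81  81  81  82  80  81]
 [ 80  83  81  83  82  81  81  80  80  82]
 [ 81  81  80  81  80  81  81  82  81  82]
 [ 81  81  77  74  76  77  79  83  80  81]
 [ 82  78  89  95  84  69  73  79  79  80]
 [ 82  77  91 120 141 135  96  73  79  81]
 [ 80  78  87  94  93 100  91  76  78  80]
 [ 81  79  76  76  80  91  83  75  78  83]
 [ 82  82  77  74  73  75  76  74  79  80]
 [ 83  80  77  74  75  77  76  74  77  81]
 [ 80  81  79  74  74  73  72  73  77  81]
 [ 80  81  81  80  76  75  74  75  79  82]
 [ 79  80  80  81  79  79  78  78  76  81]
 [ 81  82  80  81  79  80  79  79  79  80]
 [ 78  78  81  80  83  79  79  81  77  80]]
[[ 81  81  82  82  88  99 105 111 114 110]
 [ 82  82  82  82  78  81  82  91 101 104]
 [ 83  82  83  82  81  83  81  81  82  85]
 [ 82  82  81  83  83  82  82  81  80  80]
 [ 82  85  83  83  84  83  80  82  80  81]
 [ 84  80  82  82  82  83  83  80  82  83]
 [ 82  81  77  78  78  79  82  83  83  81]
 [ 83  83  77  76  74  75  78  78  80  80]
 [ 83  79  78  76  76  76  76  77  79  81]
 [ 84  83  79  74  75  74  75  75  81  83]
 [ 83  82  79  71  70  74  75  77  80  82]
 [ 83  81  93 113 109  86  74  73  79  83]
 [ 83  82  87 102 125 150 130  86  79  83]
 [ 84  84  81  90  94  97  92  76  78  81]
 [ 83  83  83  81  78  83  86  79  78  81]
 [ 83  82  83  82  83  83  81  76  79  83]
 [ 81  82  82  82  83  83  81  82  82  82]
 [ 83  82  84  83  82  85  83  82  82  83]]
0.1 [249.3 320.8]
0.095 [249.4 321.9]
0.09 [249.5 323. ]
0.085 [249.5 324.1]
0.08 [249.6 325.2]
0.07 [249.8 327.4]
```

The bright end moved about 3.7 px at 0.22 px/mm, so the bar is down about 16.5 mm. I'll press 1 mm more for margin and hold.

Emit:
steer_hand(deltas=[{"tz": 0.001,"jaw": 0},{"tz": 0.001,"jaw": 0},{"tz": 0.001,"jaw": 0},{"tz": 0.001,"jaw": 0},{"tz": 0.001,"jaw": 0},{"tz": 0.001,"jaw": 0},{"tz": 0.001,"jaw": 0},{"tz": 0.001,"jaw": 0}])

```text
time_s: 11.5
position: [0.5522, 0.2542, 0.1633]
tcp_rot: [[0.177, 0.984, 0.001], [0.984, -0.177, -0.0], [0.0, 0.001, -1.0]]
force: [0.7, -3.1, 7.1]
opening: 0.187
grasp_force: 30.0
```

Run:
```python
from h import *
a=np.load("s3.npz")["i"].mean(2);c=cap("scene")[0].mean(2)
f=lambda g:(np.clip(g[318:331,245:250]-83,0,None).sum(1)@np.arange(318,331))/np.clip(g[318:331,245:250]-83,0,None).sum()
print((f(c)-f(a))/.22,"mm")
print(workorder.hand_in())
```

```text
17.806879503564492 mm
the job is handed in; nothing more can be done
None
```

The job is handed in at 11.5 s: the narrow scraper is through the sheeter's slot, still gripped and upright, holding the release bar about 17–18 mm down of its 20 mm (measured from the camera image).

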